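# Gauge the slicing guide's gap with stepped leaves

### The arm

A 6-joint arm with a two-finger parallel gripper is mounted at the origin on a cart in front of the work surface, level with it; the furniture and walls round the work are solid. World frame = base frame: x ahead of the robot, y to its left, z up, the work surface at z = 0. Lengths are in m, angles in rad, forces in N, time in s.
With the tool pointing down it reaches from about 0.3 to 0.775 m from the base axis. Payload 14.6 kg.
Tool frame: the origin (TCP) lies at the very end of the fingers, on their centre line; the grasp point (between the pads) lies 19 mm behind it; z points along the fingers, y is the line along which they close (so a half turn about z gives the same grasp; the last joint's range is limited). The gripper opens to 85 mm and grips with 20 to 120 N. Pads are 22 mm wide; open, the fingers measure 114 mm over their backs; the gripper's body (76 mm by 85 mm) begins 54 mm behind the grasp point. The pads swing forward as they close: fully open they stand 13 mm farther back than shut.
Start: joints at [-1.244, 0.3, 1.521, -0, 1.321, -0.067], TCP at [0.211, -0.508, 0.231] pointing down, gripper open.
Joint ranges: [-3.03, 3.03], [-0.79, 2.21], [0.23, 2.52], [-1.04, 4.18], [0, 3.07], [-2.55, 2.55]. Speed limits (rad/s): [2.22, 2.22, 2.57, 3.14, 3.14, 3.14].

### API

Orientations are given as a rotation vector (axis times angle).
In Python, from rig import goto, move_l, movej, open_gripper, close_gripper, wait, ik, grab_frame, get_calibration, Unreachable, job_done, get_time_s, get_qpos, get_qvel, get_effort, get_tcp_pos, get_orientation, get_ft_force, get_torque, get_opening, get_finger_force gives the robot as it stands. Calls block until the motion is done:
- goto(position, orientation): joint-space move of the TCP to a pose.
- move_l(position, attitude=None, vel=0.15, threshold=None): straight line of the TCP; attitude=None keeps the orientation; vel is the mean speed in m/s. With threshold (N) it stops when the force on the tool has changed by that much, and returns True; else False.
- movej(angles): joint-space move.
- open_gripper() and close_gripper(effort=None): open the fingers fully, or close them until they stop; effort is the grip in N (None keeps the last).
- wait(seconds).
- ik(position, orientation): joint angles nearest the present ones, or None.
- grab_frame(name): name is "scene" or "top" or "wrist"; returns (picture, depth): 420x560x3 uint8, red, green, blue; 420x560 float32, m along the optical axis (not along the pixel's ray), 0 where there is no reading.
- get_calibration(name): a dict with "camera_matrix" (3x3 intrinsics, pixels), "k1" (the pictures are not rectified: a ray, as slopes to the right and down, at radius r is drawn at 1 + k1 r^2 times it, then the intrinsics apply), "R" (3x3) and "t" (3): a world point X has camera coordinates R X + t. Camera axes: x right, y down, z forward; pixel columns grow to the right and rows downward; lengths in m; the calibration is good to about 2 mm. A picture is of the moment at which its call begins: read the wrist's pose just before it. get_calibration takes no time and is no camera call; for the wrist camera it gives the pose at the moment of the call.
A pose or a line that the arm cannot do raises Unreachable and nothing moves.
- job_done(): hands the job in; it is judged then, once.
Readings, each from a call of its own:
- get_time_s(): time.
- get_qpos(): joint angles.
- get_qvel(): joint speeds.
- get_effort(): joint torques, N m.
- get_tcp_pos(): TCP position.
- get_orientation(): TCP orientation.
- get_ft_force(): force on the tool from outside, world axes, zero at the start.
- get_torque(): the same for the moment, N m.
- get_opening(): finger opening in m.
- get_finger_force(): force on a finger pad.
Only numpy, scipy, OpenCV 4.12 (cv2) and the standard library are available. Lean on these libraries where they do the work, as an engineer would, in place of code of your own. Each camera call takes 0.05 s, during which the arm holds its last target. There are 200 camera calls.

### The job

Gauge the gap of the sample-slicing guide with the two steel leaves, thinnest first: stand the thin leaf down in the gap, upright on its floor. If the gap is wide enough for the thick leaf with a few millimetres to spare, take the thin one out again, stand it upright on the bare worktop and stand the thick leaf in the gap instead. If the thick leaf would bind, leave the thin one in the gap and the thick one standing on the worktop.

Things in the scene. Friction and masses are not known exactly. Their poses are not given: they have to be found in the camera images.
- guide: Fixed aluminium slicing guide: base plate 110 (x) by 98 mm (y -14 to +84), 6 mm thick, with an upright cheek at y -14 to 0, top 28 mm over the worktop. Origin: at worktop height, mid-length, in the plane of the cheek's gap face; z up. The gap lies on the +y side, runs along x, its floor is the plate's top (6 mm). Cheek and fence faces are chamfered over the top 4 mm (4 mm wider a side).
- fence: Immovable steel fence clamped on the guide's plate, parallel to its cheek: 104 mm long, top 28 mm over the worktop; low foot and two black clamp knobs (21 mm high) on its far side. Origin: worktop height, mid-length, in the plane of its gap face; axes as the guide's. Its y in the guide's frame is the gap's width, 24 to 46 mm: the thin leaf always fits.
- thin_leaf: Thin gauge leaf: plain steel slab, 44 mm wide (x), 14 mm thick (y), 70 mm tall (z), dark 9 mm hole mark near the top, 0.10 to 0.21 kg, standing free on the worktop. Origin: centre of its underside, z up. Grip its upper part across the thickness, so that the fingers stay above the 28 mm cheek and fence.
- thick_leaf: Thick gauge leaf: as the thin one but 34 mm thick (y); 44 mm wide (x), 70 mm tall (z), 0.21 to 0.42 kg, standing free on the worktop. Origin: centre of its underside, z up. It binds in a gap under 34 mm and must be used in a gap over 38 mm; between these either leaf is right.
Mind the look-alikes: they are no part of the job. What is shaped like the thin_leaf but yellow is not meant.

How it is judged:
By the outcome, as a careful person would: the job done as asked, in the order asked, and still so for the second after the job is handed in, with the robot touching nothing.
It also fails if it takes over 64 s, if anything falls off the work surface, if the arm or the gripper's body presses on something with over 40 N, if the wrist force passes 120 N, or if a joint passes its speed limit or range.

## Working session

There is one attempt and no reset: what is moved stays moved. The work goes in short steps, each a Python script; the robot and the scene stay as the last script left them, time stands still between calls to the robot, and variables do not carry over. Pictures are saved under pics/ and viewed, at most 10 in all, crops included, and the job is handed in when it is done.

```bash
ls; mkdir -p pics; python3 - <<'E'
from rig import *
import cv2,numpy as np
for n in ("scene","top"):
    p,d=grab_frame(n); cv2.imwrite(f"pics/{n}0.png",p[:,:,::-1]); np.savez(f"{n}0.npz",p=p,d=d)
    c=get_calibration(n); print(n,c["camera_matrix"],c["k1"],-np.array(c["R"]).T@c["t"])
print(get_time_s())
E
```

```text
pics
scene [[471.7360396    0.         283.02180864]
 [  0.         471.7360396  215.36890334]
 [  0.           0.           1.        ]] -0.16861233481678056 [-0.00714888 -0.96495571  0.68382174]
top [[425.43864903   0.         281.74466483]
 [  0.         425.43864903 212.2812586 ]
 [  0.           0.           1.        ]] -0.11540637829915684 [ 0.4002836  -0.05866752  0.93337008]
0.1
```

View pics/top0.png

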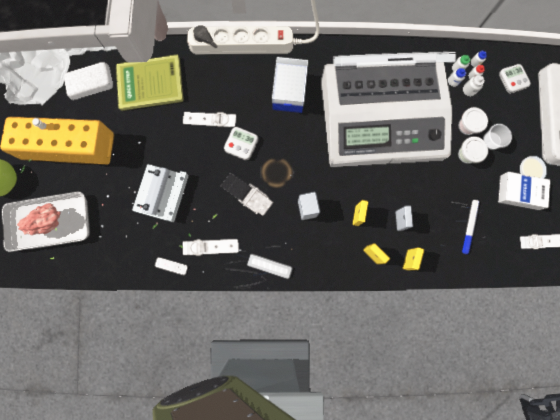

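View pics/scene0.png

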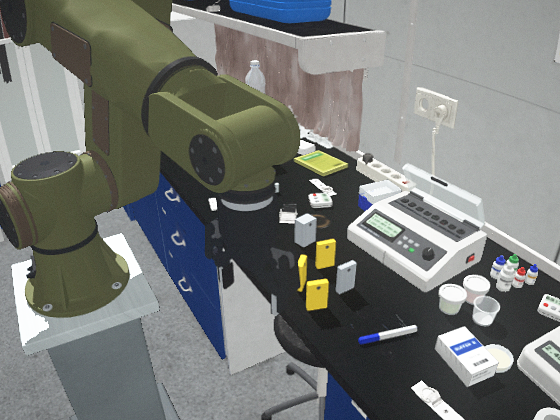

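The top view shows the guide at about (162,192). The grey blocks are at (308,206), wide, so the thick leaf, and (404,217), narrow, so the thin leaf. The yellow look-alikes at (360,213), (376,254) and (413,259) are not meant. Next I'll confirm this in one enlarged crop and measure.

```bash
cat > h.py <<'E'
from rig import *
import cv2,numpy as np
def cam(n):
    c=get_calibration(n); return np.array(c["camera_matrix"]),c["k1"],np.array(c["R"]),np.array(c["t"])
def rays(c,uv):
    K,k1,R,t=c; return cv2.undistortPoints(np.float64(uv).reshape(-1,1,2),K,np.array([k1,0,0,0.]))[:,0]
def onplane(c,uv,z):
    K,k1,R,t=c; s=rays(c,uv); d=np.c_[s,np.ones(len(s))]@R; o=-R.T@t
    return (o+d*((z-o[2])/d[:,2])[:,None])[:,:2]
def cloud(c,depth):
    K,k1,R,t=c; h,w=depth.shape; v,u=np.mgrid[:h,:w]
    s=rays(c,np.c_[u.ravel(),v.ravel()]); z=depth.ravel()[:,None]
    return ((np.c_[s*z,z]-t)@R).reshape(h,w,3)
E
python3 - <<'E'
from h import *
f=np.load("top0.npz");p,d=f["p"],f["d"];c=cam("top");P=cloud(c,d)
Z=P[...,2]
print("table z",np.median(Z[200:280,100:500]))
for nm,(u0,u1,v0,v1) in dict(thick=(290,328,185,228),thin=(388,420,200,238)).items():
    m=np.zeros(Z.shape,np.uint8); m[v0:v1,u0:u1]=(np.abs(Z[v0:v1,u0:u1]-.07)<.006)&(d[v0:v1,u0:u1]>0)
    pts=P[m>0][:,:2].astype(np.float32); r=cv2.minAreaRect(pts); print(nm,len(pts),r,np.median(P[m>0][:,2]))
def rp(u,v):print((u,v),P[v,u].round(4))
m=(np.abs(Z-.028)<.004);m[:160]=0;m[225:]=0;m[:,:130]=0;m[:,192:]=0
n,l,s,_=cv2.connectedComponentsWithStats(m.astype(np.uint8))
for i in range(1,n):
    if s[i,4]>30:
        r=cv2.minAreaRect(P[l==i][:,:2].astype(np.float32));print("guide",s[i],r,np.median(Z[l==i]))
a=cv2.resize(p[155:230,125:200,::-1],(450,450),interpolation=2);b=cv2.resize(p[180:275,290:430,::-1],(663,450),interpolation=2)
cv2.imwrite("pics/g.png",cv2.resize(np.hstack([a,b]),(800,323)))
E
```

```text
table z 0.000766197930320193
thick 348 ((0.5511791110038757, -0.1263236403465271), (0.04441608488559723, 0.03401431813836098), 11.063617706298828) 0.07047952493767522
thin 162 ((0.5240073204040527, -0.3326377272605896), (0.04415549710392952, 0.01524273119866848), 3.3811891078948975) 0.07003882810846988
guide [148 167  20  48 298] ((0.5879602432250977, 0.19983868300914764), (0.015626324340701103, 0.10511269420385361), 74.62307739257812) 0.02833535524877337
guide [165 171  22  50 310] ((0.5768564939498901, 0.1607871651649475), (0.015261287800967693, 0.11087466031312943), 74.58897399902344) 0.02855738753663489
```

View pics/g.png

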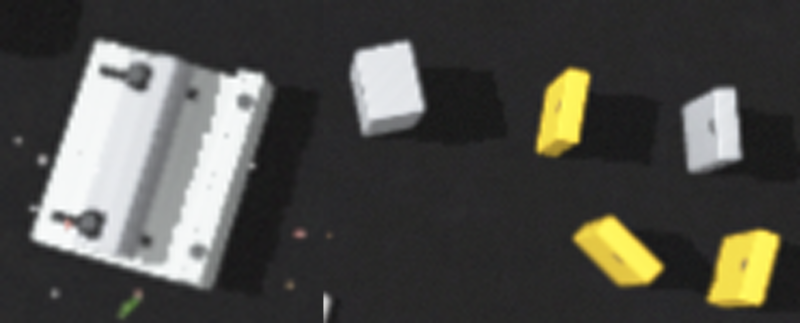

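The crop confirms it. The plain grey narrow slab with the hole mark, at top-view pixel (404,217), is the thin leaf, and the wide grey block at (308,206) is the thick one. The other three are yellow. Now a close look at the guide from above.

```bash
cat >> h.py <<'E'
from scipy.spatial.transform import Rotation as Ro
def down(pos,yaw):
    best=None
    for k in (0,np.pi):
        o=(Ro.from_euler("z",yaw+k)*Ro.from_euler("x",np.pi)).as_rotvec(); q=ik(pos,o)
        if q is not None and (best is None or abs(q[5])<abs(best[1][5])): best=(o,q)
    return best[0]
E
python3 - <<'E'
from h import *
gy=np.radians(-15.4); n=np.array([-np.sin(gy),np.cos(gy)])
g=np.array([.5769,.1608])+7*n/1000
pos=[*(g+.012*n),.26]; o=down(pos,gy); print(get_time_s()); goto(pos,o); print(get_time_s(),get_qpos())
c=get_calibration("wrist"); p,d=grab_frame("wrist"); cv2.imwrite("pics/w1.png",p[:,:,::-1])
np.savez("w1.npz",p=p,d=d,K=c["camera_matrix"],k1=c["k1"],R=c["R"],t=c["t"])
E
```

```text
0.1
2.8583 [ 2.37254467e-01  4.14319152e-01  1.30052013e+00 -9.11581280e-05
  1.42677146e+00 -1.06342140e+00]
```

View pics/w1.png

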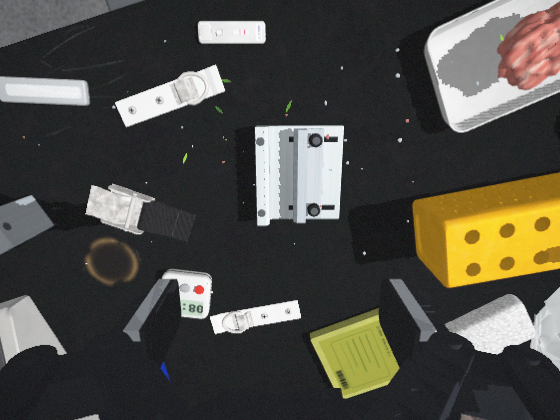

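The wrist view shows the guide at (300,175): cheek at columns 256–268, gap floor at about 280–294, and fence at about 296–308. I'll take a cross-profile from the depth.

```bash
python3 - <<'E'
from h import *
f=np.load("w1.npz");c=(f["K"],float(f["k1"]),f["R"],f["t"]);P=cloud(c,f["d"])
gy=np.radians(-15.4); 
Q=P[110:240,235:360].reshape(-1,3)
m=np.abs(Q[:,2]-.028)<.0015; 
# yaw from plate outline
pl=Q[(Q[:,2]>.004)&(Q[:,2]<.035)]; r=cv2.minAreaRect(pl[:,:2].astype(np.float32)); print("all",r)
a=r[2]-90 if r[2]>45 else r[2]; print("yaw",a); gy=np.radians(a)
x=np.array([np.cos(gy),np.sin(gy)]);n=np.array([-x[1],x[0]]);o=np.array(r[0])
L=np.c_[(Q[:,:2]-o)@x,(Q[:,:2]-o)@n]; 
for lo in (-.03,0,.02):
    s=(L[:,0]>lo)&(L[:,0]<lo+.012)
    b=np.round(L[s,1]*1000/1.5).astype(int)
    print(" ".join(f"{k*1.5:.1f}:{np.median(Q[s,2][b==k])*1000:.0f}" for k in range(-37,38) if (b==k).any()))
g=f["p"][175-8:175+9,240:360].mean(2)
print(np.median(g,0).astype(int))
print("cam z",(-f["R"].T@f["t"]))
E
```

```text
all ((0.5777392387390137, 0.19288474321365356), (0.1299479454755783, 0.12617138028144836), 74.77842712402344)
yaw -15.221572875976562
-55.5:1 -54.0:2 -52.5:1 -51.0:1 -49.5:1 -48.0:1 -46.5:1 -45.0:2 -43.5:2 -42.0:1 -39.0:30 -37.5:29 -36.0:30 -34.5:29 -33.0:30 -31.5:30 -30.0:29 -28.5:29 -27.0:27 -25.5:25 -24.0:7 -22.5:8 -21.0:8 -19.5:7 -18.0:7 -16.5:7 -15.0:7 -13.5:7 -12.0:7 -10.5:7 -9.0:7 -7.5:7 -6.0:7 -4.5:7 -3.0:8 -1.5:7 0.0:7 1.5:8 3.0:16 4.5:27 6.0:29 7.5:29 9.0:30 10.5:30 12.0:30 13.5:29 15.0:29 18.0:12 19.5:12 21.0:12 22.5:13 24.0:17 25.5:13 27.0:23 28.5:22 30.0:11 31.5:13 33.0:12 34.5:11 36.0:11 37.5:8 39.0:8 40.5:7 42.0:8 43.5:8 45.0:7 46.5:7 48.0:7 49.5:7 51.0:7 52.5:7 54.0:7 55.5:7
-55.5:1 -54.0:1 -52.5:1 -51.0:2 -49.5:1 -48.0:1 -46.5:1 -45.0:1 -43.5:2 -42.0:2 -39.0:29 -37.5:29 -36.0:30 -34.5:30 -33.0:29 -31.5:30 -30.0:30 -28.5:28 -27.0:27 -25.5:17 -24.0:8 -22.5:8 -21.0:8 -19.5:7 -18.0:7 -16.5:7 -15.0:7 -13.5:7 -12.0:7 -10.5:7 -9.0:7 -7.5:7 -6.0:7 -4.5:8 -3.0:7 -1.5:7 0.0:8 1.5:7 3.0:16 4.5:28 6.0:29 7.5:29 9.0:29 10.5:30 12.0:29 13.5:29 15.0:29 16.5:29 18.0:11 19.5:11 21.0:
[... 568 characters left out ...]
 22.5:11 24.0:11 25.5:11 27.0:11 28.5:12 30.0:11 31.5:11 33.0:11 34.5:11 36.0:11 37.5:7 39.0:7 40.5:7 42.0:7 43.5:7 45.0:7 46.5:7 48.0:7 49.5:7 51.0:8 52.5:8 54.0:7 55.5:7
[ 24  26  25  25  25  24  26  23  26  25  25  26  24  24  26  40 235 234
 232 234 234 238 236 235 236 241 244 246 245 225 233 236 237 236 235 234
 233 230 232 172 146 148 148 147 149 145 142 143 145 144 147 149 147 121
 128 127 125 154 216 213 216 216 214 217 215 214 217 221 225 225 225 225
 225 227 222 223 222 223 219 221 224 225 236 238 238 238 238 238 238 236
 236 236 236 237 237 237 235 237 236 238 239 142  37  37  37  39  39  38
  39  37  39  39  38  38  37  38  38  38  39  39]
cam z [0.50671545 0.19975795 0.40402847]
```

The gap runs from y ≈ -25 to +3 mm in the profile, so it is about 28 mm wide (cheek 14 mm, floor about 6 mm, as they should be). That is clearly under 34 mm, so the thick leaf would bind: the thin one goes in and the thick one stays where it stands. Now I'll grasp the thin leaf.

```bash
python3 - <<'E'
from h import *
xy=np.array([.524,-.3326]); yaw=np.radians(3.38)
o=down([*xy,.2],yaw); goto([*xy,.22],o); wait(.1)
c=cam("wrist"); p,d=grab_frame("wrist"); P=cloud(c,d)
m=(np.abs(P[...,2]-.071)<.005)&(np.hypot(*(P[...,:2]-xy).transpose(2,0,1))<.045)&(p.max(2).astype(int)-p.min(2)<50)
r=cv2.minAreaRect(P[m][:,:2].astype(np.float32)); print(m.sum(),r,np.median(P[m][:,2]))
a=r[2]-90 if r[1][0]<r[1][1] else r[2]; a=(a+90)%180-90
s=sorted(r[1]); ok=abs(s[0]-.014)<.004 and abs(s[1]-.044)<.005 and np.hypot(*(xy-r[0]))<.008 and abs(a-3.38)<6
print(a,ok)
if ok: xy=np.array(r[0]); yaw=np.radians(a)
else: raise SystemExit
o=down([*xy,.2],yaw); goto([*xy,.14],o); print(move_l([*xy,.040],vel=.12,threshold=10))
close_gripper(40); print(get_opening(),get_finger_force(),get_tcp_pos())
move_l([*xy,.17],vel=.12); print(get_opening(),get_ft_force(),get_time_s())
b=np.array([.57774,.19288]); gy=np.radians(-15.2); x=np.array([np.cos(gy),np.sin(gy)]);n=np.array([-x[1],x[0]])
t=b+.0076*x-.0109*n; print(t)
goto([*t,.17],down([*t,.17],gy)); wait(.2); move_l([*t,.085],vel=.1)
print(get_opening(),get_time_s(),get_tcp_pos(),get_orientation())
c=get_calibration("wrist");p,d=grab_frame("wrist"); cv2.imwrite("pics/w2.png",p[:,:,::-1])
np.savez("w2.npz",p=p,d=d,K=c["camera_matrix"],k1=c["k1"],R=c["R"],t=c["t"])
p,d=grab_frame("top"); np.savez("top2.npz",p=p,d=d)
E
```

```text
765 ((0.5256745219230652, -0.33481380343437195), (0.04404592886567116, 0.013359750621020794), 3.3041019439697266) 0.07120775160920532
3.3041019439697266 True
False
0.013301179259371824 40.636956095695496 [ 0.52575784 -0.33486114  0.0401668 ]
0.01332514764299823 [ 0.31694465  1.28832734 -1.773192  ] 8.2167
[0.58221626 0.18036868]
0.013359879926331216 11.2917 [0.58259064 0.18046398 0.08572276] [4.15396694e-01 3.11290774e+00 6.64052358e-04]
```

View pics/w2.png

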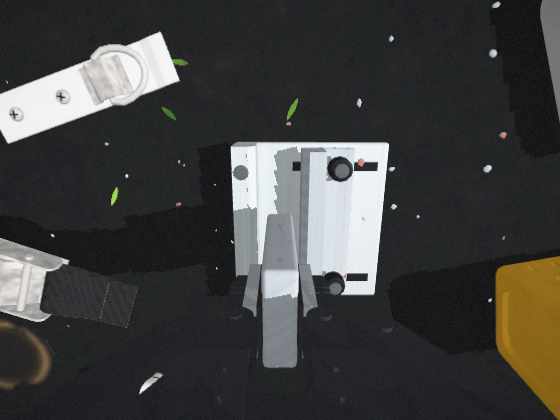

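The leaf hangs at columns 264–298, over the gap between the cheek (edge at about 258) and the fence (about 301), and parallel to it. I'll re-measure the gap from this close view, then lower.

```bash
python3 - <<'E'
from h import *
f=np.load("w2.npz");c=(f["K"],float(f["k1"]),f["R"],f["t"]);P=cloud(c,f["d"])
b=np.array([.57774,.19288]); gy=np.radians(-15.2); x=np.array([np.cos(gy),np.sin(gy)]);n=np.array([-x[1],x[0]])
for rr in ((155,163),(180,200),(205,212)):
    Q=P[rr[0]:rr[1],225:345].reshape(-1,3); L=(Q[:,:2]-b)@n*1000
    k=np.round(L); print(np.mean((Q[:,:2]-b)@x),[f"{i}:{np.median(Q[k==i,2])*1000:.0f}" for i in range(-40,20) if (k==i).any()])
tcp=get_tcp_pos()[:2]; print("tcp n",(tcp-b)@n)
# guide x extent from plate pixels along cheek
Q=P[100:340,225:400].reshape(-1,3);s=(Q[:,2]>.026)&(Q[:,2]<.032)&((Q[:,:2]-b)@n<-.025);u=(Q[s,:2]-b)@x;print("cheek x",np.percentile(u,[0.5,99.5]),"tcp x",(tcp-b)@x)
E
```

```text
-0.03820504402647731 ['-39:29', '-38:29', '-37:30', '-36:29', '-35:29', '-34:29', '-33:30', '-32:29', '-31:29', '-30:30', '-29:29', '-28:28', '-27:27', '-26:27', '-25:19', '-24:7', '-23:7', '-22:7', '-21:7', '-20:7', '-19:7', '-18:8', '-17:7', '-16:7', '-15:8', '-14:7', '-13:7', '-12:8', '-11:7', '-10:8', '-9:7', '-8:8', '-7:7', '-6:7', '-5:7', '-4:7', '-3:7', '-2:7', '-1:7', '0:7', '1:7', '2:7', '3:23', '4:27', '5:28', '6:28', '7:29', '8:29', '9:29', '10:29', '11:29', '12:29', '13:29', '14:29', '15:29', '16:29', '17:28', '19:12']
-0.01838071069795337 ['-39:29', '-38:29', '-37:30', '-36:30', '-35:30', '-34:29', '-33:30', '-32:29', '-31:29', '-30:30', '-29:30', '-28:28', '-27:28', '-26:27', '-25:16', '-24:7', '-23:8', '-22:8', '-21:8', '-20:7', '-19:8', '-18:7', '-17:8', '-16:7', '-15:7', '-14:8', '-13:8', '-12:8', '-11:8', '-10:8', '-9:7', '-8:8', '-7:7', '-6:7', '-5:8', '-4:8', '-3:8', '-2:7', '-1:7', '0:7', '1:8', '2:7', '3:22', '4:27', '5:28', '6:29', '7:29', '8:29', '9:29', '10:29', '11:29', '12:29', '13:29', '14:29', '15:30', '16:29', '17:29', '19:12']
-0.0060562768406016735 ['-39:29', '-38:29', '-37:30', '-36:29', '-35:29', '-34:30', '-33:30', '-32:30', '-31:29', '-30:30', '-29:29', '-28:29', '-27:28', '-26:26', '-25:18', '-24:7', '-23:8', '-22:8', '-21:7', '-20:7', '-19:7', '-18:8', '-17:7', '-16:7', '-15:8', '-14:7', '-13:8', '-12:7', '-11:7', '-10:8', '-9:7', '-8:7', '-7:8', '-6:7', '-5:7', '-4:8', '-3:7', '-2:7', '-1:7', '0:8', '1:7', '2:8', '3:24', '4:27', '5:28', '6:29', '7:29', '8:29', '9:29', '10:29', '11:29', '12:29', '13:30', '14:29', '15:29', '16:30', '17:28', '19:12']
tcp n -0.010710409896093544
cheek x [-0.04685866  0.03430173] tcp x 0.007908168960026756
```

The gap is 28 mm, centred at -11 mm, and the TCP is at -10.7 mm. Lowering to the floor and releasing.

```bash
python3 - <<'E'
from h import *
x,y,_=get_tcp_pos()
move_l([x,y,.056],vel=.06); print(move_l([x,y,.043],vel=.02,threshold=5),get_tcp_pos(),get_ft_force(),get_opening())
open_gripper(); wait(.2); move_l([x,y,.20],vel=.12); wait(.3)
b=np.array([.57774,.19288]); gy=np.radians(-15.2); X=np.array([np.cos(gy),np.sin(gy)]);n=np.array([-X[1],X[0]])
c=cam("wrist");p,d=grab_frame("wrist");P=cloud(c,d); cv2.imwrite("pics/w3.png",p[:,:,::-1])
m=(P[...,2]>.07)&(P[...,2]<.085)&(np.hypot(P[...,0]-x,P[...,1]-y)<.06)
r=cv2.minAreaRect(P[m][:,:2].astype(np.float32)); print(r,np.percentile(P[m][:,2],[2,50,98]),"n",(np.array(r[0])-b)@n,get_time_s())
E
```

```text
True [0.58270654 0.18049435 0.0461805 ] [-0.86969339 -0.3346042   5.00363913] 0.01302003194855551
((0.5837109684944153, 0.1799853891134262), (0.013981360010802746, 0.04441770166158676), 75.17402648925781) [0.07399093 0.07721021 0.07862576] n -0.010877988870104724 15.2167
```

View pics/w3.png

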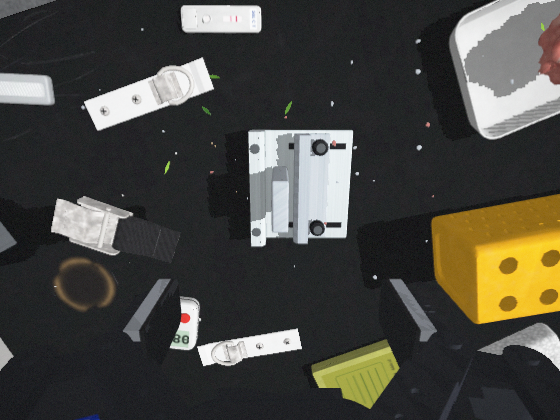

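The thin leaf stands upright in the gap at (281,200), with its top at about 76 mm as expected and the gripper clear. I'll check that the thick leaf still stands, then hand in.

```bash
python3 - <<'E'
from h import *
p,d=grab_frame("top");P=cloud(cam("top"),d)
m=np.hypot(P[...,0]-.551,P[...,1]+.126)<.04; m&=np.abs(P[...,2]-.07)<.006
r=cv2.minAreaRect(P[m][:,:2].astype(np.float32));print(m.sum(),r)
if m.sum()>280: job_done(); print("handed in",get_time_s())
E
```

```text
351 ((0.5507190227508545, -0.1263430416584015), (0.043629202991724014, 0.03425498679280281), 10.640318870544434)
the job is handed in; nothing more can be done
the job is handed in; nothing more can be done
```

The gap measured about 28 mm, so the thick leaf would bind: I left the thin leaf standing upright in the gap and the thick one untouched on the worktop, and handed the job in at about 15 s.

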